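# Push the used-up tape roll through the spring gate of the core bin

### The arm

A 7-joint arm with a two-finger parallel gripper is mounted at the origin on the work surface. World frame = base frame: x ahead of the robot, y to its left, z up, the work surface at z = 0. Lengths are in m, angles in rad, forces in N, time in s.
With the tool pointing down it reaches from about 0.4 to 0.85 m from the base axis. Payload 4.5 kg.
Tool frame: the origin (TCP) lies midway between the tips of the shut fingers; the grasp point (between the pads) lies 19 mm behind it; z points along the fingers, y is the line along which they close (so a half turn about z gives the same grasp; the last joint's range is limited). The gripper opens to 88 mm and grips with 3 to 60 N. Pads are 18 mm wide; open, the fingers measure 123 mm over their backs; the gripper's body (75 mm by 187 mm) begins 45 mm behind the grasp point.
Start: joints at [1.16, 0.689, -0.195, 1.565, 0.157, 0.902, -0.215], TCP at [0.269, -0.564, 0.239] pointing down, gripper open.
Joint ranges: [-3.01, 3.01], [-0.46, 2.08], [-1.47, 1.51], [0.13, 2.56], [-1, 4.14], [0.04, 2.09], [-2.66, 2.66]. Speed limits (rad/s): [2.57, 2.57, 3.14, 3.14, 3.14, 3.14, 3.14].

### API

Orientations are given as a unit quaternion [x, y, z, w].
In Python, from plant import r, eyes, finish_job gives the robot as it stands. The module is installed in compiled form; this text tells all that it offers.
- The arm moves only by the tool move_arm, never from a script. Its argument "motion" is a list of rows, each a list of 7 numbers: the shift along the tool's x, y, z in mm, then the turn, a rotation vector about the tool's x, y, z in degrees, then the closure, from 0 (fully open) to 1 (shut). A call has 1 to 5 rows; each row is the pose to reach, as a shift and turn from the pose commanded when the call began, along the tool's axes at that moment; what a row does not reach only later rows make up. A row lasts 1/8 s, in which the tool goes at most 62.5 mm and 10.7 degrees, less where a joint would pass 70% of its speed; a pose out of reach is approached as far as the arm can. A call with a gripper value outside its range is refused whole. The fingers move at their own pace and stop on an object; "newtons" is the grip in N (left out, the last holds). Time passes only in rows, so rows that repeat a pose let the fingers close. It gives the time, the measured TCP pose, the force, the opening and the grip force at its end, in the units of the state.
- r.get_state(): the state, without advancing time (a new reading comes with each control period).
- eyes.snapshot(name): name is "scene" or "top" or "wrist"; returns a dict with "frame" (400x640x3 uint8, red, green, blue), "z_map" (400x640 float32, m along the optical axis (not along the pixel's ray), 0 where there is no reading), "intrinsics" (3x3 intrinsics, pixels), "dist" ([k1, k2, p1, p2, k3] as OpenCV has them; the pictures are not rectified), "world_to_cam" (4x4, takes a point from world to camera coordinates). Camera axes: x right, y down, z forward; pixel columns grow to the right and rows downward; lengths in m; the calibration is good to about 2 mm. A picture is of the moment at which its call begins.
- finish_job(): hands the job in; it is judged then, once.
The state is a dict: "clock": time; "q": joint angles; "qd": joint speeds; "joint_torque": joint torques, N m; "tool_pos": TCP position; "eef_rot": TCP orientation; "contact_force": force on the tool from outside, world axes, zero at the start; "moment": the same for the moment, N m; "opening": opening from 0.0 (shut) to 1.0 (fully open); "finger_force": force on a finger pad.
Only numpy, scipy, OpenCV 4.12 (cv2) and the standard library are available. Lean on these libraries where they do the work, as an engineer would, in place of code of your own. Each camera call takes 0.05 s, during which the arm holds its last target. There are 200 camera calls.

### The job

Push the sticky yellow tape roll off the blue deck through the red spring gate, so that it drops into the bin behind and the gate swings shut again: swing the gate well open with one finger before the roll reaches it, and keep holding it open with that finger while the other finger (in the roll's hole or behind it) slides the roll through. Only push: do not lift the roll off the deck, and keep the gate off the roll, which would stick to it. Leave the ink jar, the blue marker and the white tape roll where they stand.

Things in the scene. Friction and masses are not known exactly. Their poses are not given: they have to be found in the camera images.
- bin: White core bin fixed on the bench, 305 mm long (x from -150 to +155 mm) and 144 mm wide (y). Origin: on the bench under the gate, midway across. Its x axis is the pushing direction, z up. Doorway at x = 0, between a steel hinge post at y = +63 mm (122 mm above the bench) and a dark 10 mm square latch post at y = -65 mm (116 mm above the bench).
- deck (a point): Middle of the deck's surface, 75 mm before the gate. The deck is the flat blue top, 80 mm above the bench, of a solid block from bin x = -150 to -10 mm, where it ends in a sharp drop. Along both sides (bin y beyond +-66 mm) run aluminium strips 6 mm high.
- pit (a point): Centre of the pit's floor, 6 mm above the bench. The pit spans bin x from -10 to 149 mm, y within +-66 mm; it is open at the top, its walls (both sides and far end, 6 mm thick) reach 110 mm above the bench.
- gate (a joint): Opening angle (rad) of the red spring gate: 0 = shut, along the bin's y; grows as it swings inward only, towards the bin's +x, over the pit; stop at 1.5. Vertical hinge at bin x = 0, y = +62.5 mm. A spring shuts it within a second when let go: 0.015 N m when shut, 0.06 N m wide open (1 to 3 N for a finger 20 mm from the hinge).
- gate_edge (a point): Middle of the free edge of the gate, 121 mm from the hinge axis, 100 mm above the bench. The gate is an upright red panel with a white top band, 4 mm thick, 118 mm wide, from 84 to 116 mm above the bench.
- roll: Nearly used-up yellow tape roll lying flat on the deck in front of the gate, a plain ring: outside diameter 66 mm, hole 46 mm, height 24 mm, about 60 g. Origin at the centre of its underside, z along its axis.
- roll_center (a point): Centre of the yellow roll, on its axis at half its height (12 mm above its underside).
- ink: Red ink jar with a black cap, 48 mm in diameter, 85 mm tall, standing on the bench; origin at the centre of its underside. Not to be disturbed.
- marker: Fat blue marker pen with a white cap standing upright, 28 mm in diameter, 105 mm tall; origin at the centre of its underside. Not to be disturbed.
- bigroll: White paper tape roll lying flat on the bench, 90 mm outside diameter, 76 mm hole, 48 mm high; origin at the centre of its underside. Not to be disturbed.
There are look-alikes about, which are no part of the job. What is meant by the roll is not orange, and is the larger of those in its own colour.

How it is judged:
By the outcome, as a careful person would: the job done as asked, in the order asked, and still so for the second after the job is handed in, with the robot touching nothing.
It also fails if it takes over 40 s, if anything falls off the work surface, if the arm or the gripper's body presses on something with over 40 N, if the wrist force passes 120 N, or if a joint passes its speed limit or range.

## Working session

There is one attempt and no reset: what is moved stays moved. The work goes in short steps, Python scripts to look and compute and a tool call to move; the robot and the scene stay as the last step left them, time stands still between calls to the robot, and variables do not carry over. Pictures are saved under pics/ and viewed, at most 10 in all, crops included, and the job is handed in when it is done.

Besides the shell and the picture viewer there is one more tool, called after "Emit:" in YAML: its name, and indented under it one key for each argument. move_arm: Moves the arm, as the interface text tells. Its arguments: {"type":"object","properties":{"motion":{"type":"array","items":{"type":"array","items":{"type":"number"}}},"newtons":{"type":"number"}},"required":["motion"]}

```bash
mkdir -p pics; cat > h.py <<'E'
import numpy as np, cv2
from scipy.spatial.transform import Rotation as R
from plant import r, eyes, finish_job
def snap(n,f):
    s=eyes.snapshot(n); cv2.imwrite('pics/'+f+'.png',s['frame'][:,:,::-1]); np.savez(f+'.npz',**{k:np.array(v) for k,v in s.items()}); return s
def load(f): return dict(np.load(f+'.npz'))
def px(s,u,v,z=None):
    K=np.array(s['intrinsics']);p=cv2.undistortPoints(np.array([[[u,v]]],float),K,np.array(s['dist']))[0,0]
    T=np.linalg.inv(s['world_to_cam']); 
    if z is None:
        d=s['z_map'][int(round(v)),int(round(u))]; return (T@np.r_[p*d,d,1])[:3]
    ray=T[:3,:3]@np.r_[p,1]; o=T[:3,3]; return o+ray*(z-o[2])/ray[2]
E
python3 - <<'E'
from h import *
a=snap('top','top1');b=snap('scene','sc1');snap('wrist','wr1')
st=r.get_state();print(st['tool_pos'],st['eef_rot'],st['clock'],st['opening'])
print(a['world_to_cam'],b['world_to_cam'])
E
```

```text
[ 0.26865715 -0.56377473  0.2381213 ] [ 9.75365308e-01  2.20594727e-01 -2.12426352e-04 -6.60807864e-04] 0.15 1.0028376434432498
[[-0.02149585 -0.99942913 -0.0260641   0.01814954]
 [-0.99763547  0.02314493 -0.06471314  0.58687232]
 [ 0.06527945  0.02461141 -0.99756347  1.05183236]
 [ 0.          0.          0.          1.        ]] [[-0.85375751  0.52059369 -0.0089621   0.50315006]
 [ 0.36906074  0.59292722 -0.71570349 -0.14550457]
 [-0.36727684 -0.61434479 -0.69834676  0.92952501]
 [ 0.          0.          0.          1.        ]]
```

View pics/top1.png

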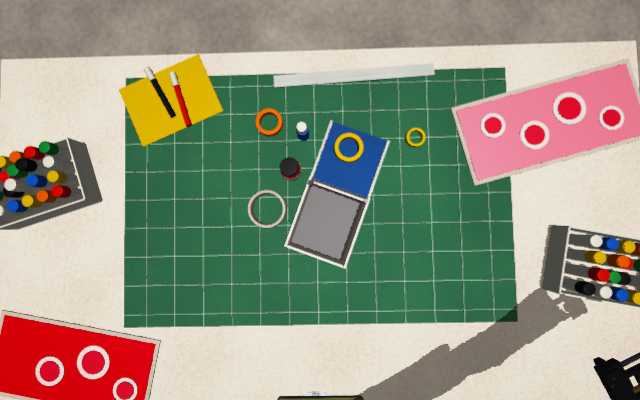

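View pics/sc1.png

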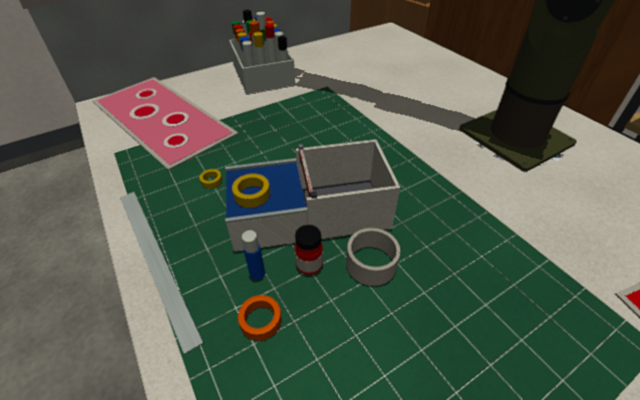

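The top view shows the deck at around (350,160), the yellow roll at (349,147), the pit at (327,225), the ink at (290,168), the marker at (302,131) and the big roll at (267,209). The push direction runs towards the robot. I'll enlarge this area next.

```bash
python3 - <<'E'
from h import *
s=load('top1');c=s['frame'][110:275,240:400,::-1]
cv2.imwrite('pics/c1.png',cv2.resize(c,None,fx=3.6,fy=3.6,interpolation=cv2.INTER_CUBIC))
E
```

```text
(no output)
```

View pics/c1.png

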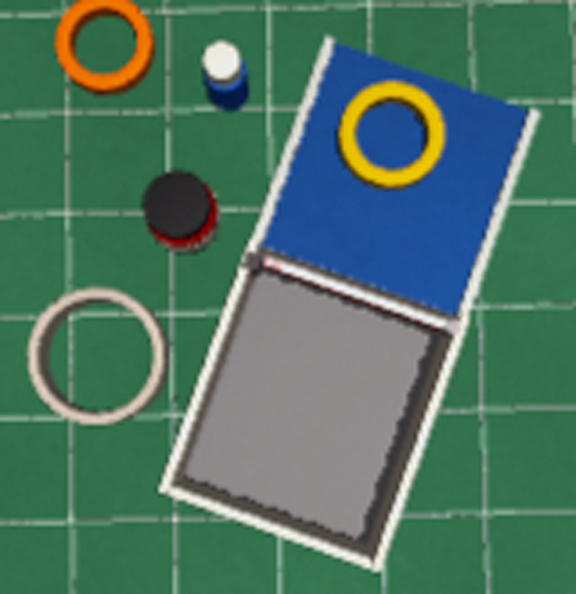

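```bash
cat >> h.py <<'E'
E
python3 - <<'E'
from h import *
s=load('top1'); P=lambda u,v,z:px(s,240+u/3.6,110+v/3.6,z)[:2]
w=np.array([P(328,38,.086),P(540,112,.086),P(163,490,.11),P(379,570,.11),P(253,262,.116),P(455,325,.122)])
b=np.array([[-.15,-.072],[-.15,.072],[.155,-.072],[.155,.072],[0,-.065],[0,.063]])
bm=b.mean(0);wm=w.mean(0);A=b-bm;B=w-wm
th=np.arctan2((A[:,0]*B[:,1]-A[:,1]*B[:,0]).sum(),(A*B).sum())
M=np.array([[np.cos(th),-np.sin(th)],[np.sin(th),np.cos(th)]]);o=wm-M@bm
print('o',o,'th',np.degrees(th));print(((M@b.T).T+o-w)*1e3)
tb=lambda p:np.round(M.T@(p-o)*1e3,1)
# roll
hsv=cv2.cvtColor(s['frame'],cv2.COLOR_RGB2HSV);m=cv2.inRange(hsv,(22,150,120),(35,255,255));m[:,:330]=0;m[:,372:]=0;m[:125]=0;m[175:]=0
c=max(cv2.findContours(m,0,1)[0],key=cv2.contourArea);(u,v),rad=cv2.minEnclosingCircle(c);print(u,v,rad)
print('roll',px(s,u,v,.104),tb(px(s,u,v,.104)[:2]), tb(P(391,134,.104)))
for n,a in dict(ink=(179,204,.085),marker=(221,61,.105),big=(97,356,.048)).items(): print(n,P(*a),tb(P(*a)))
for u,v in((349,135),(349,147),(330,225),(335,160),(355,175)):print(px(s,u,v))
np.savez('bin.npz',o=o,th=th)
st=r.get_state();print(R.from_quat(st['eef_rot']).as_matrix().round(3))
E
```

```text
o [ 0.58140161 -0.05232209] th 159.0333982411859
[[ 1.24182885  1.08283909]
 [ 0.6875663  -0.84110926]
 [-1.46806608  2.42872161]
 [-2.14453322 -1.64958909]
 [ 2.936475   -1.48369567]
 [-1.25327085  0.46283334]]
348.382568359375 146.89857482910156 14.535365104675293
roll [ 0.6812082  -0.07664904  0.104     ] [-101.9  -13. ] [-101.4  -12.3]
ink [0.64238531 0.05695679] [ -17.8 -123.9]
marker [0.72895997 0.02753767] [-109.2 -127.4]
big [0.54843033 0.11530667] [  90.8 -144.7]
[ 0.70822361 -0.07879658  0.10304324]
[ 0.6849408  -0.07940411  0.07998596]
[ 0.50706933 -0.03246826  0.00343828]
[ 0.65585312 -0.04666218  0.07948612]
[ 0.62023915 -0.09135233  0.07981213]
[[ 0.903  0.43  -0.001]
 [ 0.43  -0.903  0.001]
 [-0.    -0.001 -1.   ]]
```

View pics/wr1.png

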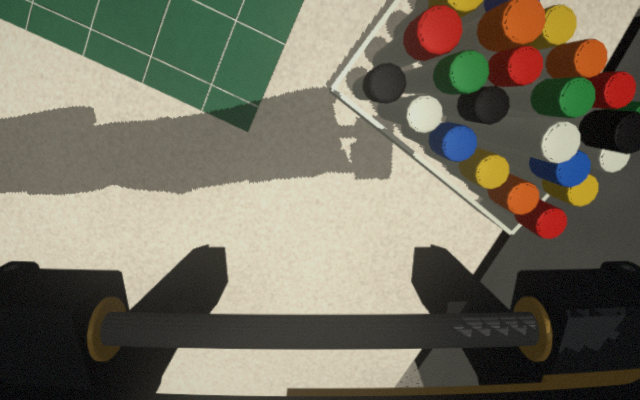

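The bin fit is good to about 2 mm, and the roll is at bin (-102,-13). One finger will go in the roll's hole while the other opens the gate near its hinge.

```bash
cat >> h.py <<'E'
B=np.load('bin.npz');o,th=B['o'],float(B['th'])
def goal(mx,my,ang,z,show=True):
    "mid of fingers in bin mm, bin angle (deg) of P->G; prints tool-frame shift mm and turn deg"
    st=r.get_state();Rt=R.from_quat(st['eef_rot']).as_matrix()
    c,s=np.cos(th),np.sin(th)
    p=np.r_[o+np.array([[c,-s],[s,c]])@(np.array([mx,my])/1e3),z/1e3]
    a=th+np.radians(ang)+np.pi; y=np.array([np.cos(a),np.sin(a),0]);zz=np.array([0,0,-1.]);x=np.cross(y,zz)
    G=np.stack([x,y,zz],1)
    print('shift',(Rt.T@(p-np.array(st['tool_pos']))*1e3).round(1),'turn',np.degrees(R.from_matrix(Rt.T@G).as_rotvec()).round(1),'F',np.round(st['contact_force'],1),'t',st['clock'])
def fingers(gap):
    st=r.get_state();Rt=R.from_quat(st['eef_rot']).as_matrix();c,s=np.cos(th),np.sin(th);M=np.array([[c,-s],[s,c]])
    for n,k in(('P',1),('G',-1)): print(n,(M.T@(np.array(st['tool_pos'])[:2]+k*Rt[:2,1]*(gap+17.5)/2e3-o)*1e3).round(1),end=' ')
    print('z',st['tool_pos'][2])
E
python3 -c "
from h import *
goal(-63,13.5,31.6,190)"
```

```text
shift [ 536.  -272.1   48.4] turn [ -0.1  -0.  -75.1] F [ 0.2 -0.5 -0. ] t 0.15
```

Emit:
move_arm:
  motion:
    - [54, -27, 0, 0, 0, -7.5, 0.05]
    - [107, -54, 0, 0, 0, -15, 0.05]
    - [161, -82, 0, 0, 0, -22.5, 0.05]
    - [214, -109, 0, 0, 0, -30, 0.05]
    - [268, -136, 0, 0, 0, -37.5, 0.05]

```text
clock: 0.78
tool_pos: [0.4531, -0.3246, 0.2387]
eef_rot: [0.852, 0.524, -0.0, 0.0]
contact_force: [0.2, -0.1, -0.6]
opening: 0.95
finger_force: 0.0
```

```bash
python3 -c "
from h import *
goal(-63,13.5,31.6,190)"
```

```text
shift [293.8  55.8  48.6] turn [ -0.    0.  -37.4] F [ 0.2 -0.1 -0.6] t 0.775
```

Emit:
move_arm:
  motion:
    - [59, 11, 0, 0, 0, -7.5, 0.05]
    - [118, 22, 10, 0, 0, -15, 0.05]
    - [176, 33, 20, 0, 0, -22.5, 0.05]
    - [235, 45, 34, 0, 0, -30, 0.05]
    - [294, 56, 48, 0, 0, -37.4, 0.05]

```text
clock: 1.4
tool_pos: [0.6367, -0.0884, 0.1901]
eef_rot: [0.639, 0.769, -0.0, 0.0]
contact_force: [1.6, -0.2, 0.4]
opening: 0.948
finger_force: 0.0
```

Emit:
move_arm:
  motion:
    - [0, 0, 0, 0, 0, 0, 0.05]
    - [0, 0, 0, 0, 0, 0, 0.05]

```text
clock: 1.65
tool_pos: [0.6352, -0.0904, 0.1902]
eef_rot: [0.64, 0.768, -0.001, -0.0]
contact_force: [-0.3, 0.4, -0.7]
opening: 0.949
finger_force: 0.0
```

```bash
python3 -c "
from h import *
goal(-63,13.5,31.6,130);fingers(83.6)
s=snap('wrist','wr2')
for n,a in dict(roll=(-102,-13,104),hinge=(0,63,122),latch=(0,-65,116)).items():
    c,q=np.cos(th),np.sin(th);p=np.r_[o+np.array([[c,-q],[q,c]])@(np.array(a[:2])/1e3),a[2]/1e3]
    T=np.array(s['world_to_cam']);print(n,cv2.projectPoints(p[None],cv2.Rodrigues(T[:3,:3])[0],T[:3,3],np.array(s['intrinsics']),np.array(s['dist']))[0].ravel())
"
```

```text
shift [ 2.9  0.8 60.2] turn [-0.1  0.  -0.3] F [-0.3  0.4 -0.7] t 1.65
P [-107.  -10.] G [-20.7  42.6] z 0.19015744390068523
roll [386.16150372 201.61070557]
hinge [201.24188228 226.25085997]
latch [297.86798382  51.47130815]
```

View pics/wr2.png

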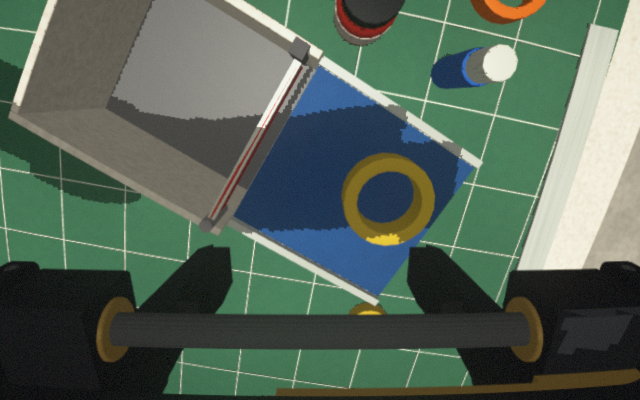

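The wrist view shows the roll centre at about (388,199), the hinge post top at (210,225) and the latch post top at (303,47). These are a few pixels off my predictions, so I'll refine the pose from this closer view.

```bash
python3 -c "
from h import *
s=load('wr2');c,q=np.cos(th),np.sin(th);M=np.array([[c,-q],[q,c]])
tb=lambda u,v,z:print((M.T@(px(s,u,v,z)[:2]-o)*1e3).round(1))
tb(388,199,.104);tb(210,225,.122);tb(303,47,.116);tb(479,163,.086);tb(378,302,.086)
hsv=cv2.cvtColor(s['frame'],cv2.COLOR_RGB2HSV)
z=s['z_map']
print('fingertips at tip depth: left/right edges in tool frame')
st=r.get_state();Rt=R.from_quat(st['eef_rot']).as_matrix()
for u,v in((205,248),(231,250),(231,290),(160,315),(410,248),(435,248),(408,285),(480,310)): print(u,v,z[v,u],(Rt.T@(px(s,u,v)-np.array(st['tool_pos']))*1e3).round(1))
"
```

```text
[-102.   -15.3]
[-4.7 59.1]
[ -1.3 -68.8]
[-150.5  -71.4]
[-152.6   66.1]
fingertips at tip depth: left/right edges in tool frame
205 248 0.15469573 [ 11.7 -50.9  -4. ]
231 250 0.3671014 [-79.7 -93.8 190.2]
231 290 0.3819395 [-129.1  -97.9  190.7]
160 315 0.07952663 [ 28.  -36.7 -77.6]
410 248 0.15744808 [10.7 42.8 -1.4]
435 248 0.15426718 [12.  53.4 -4.3]
408 285 0.16086932 [-7.5 42.9 -3.3]
480 310 0.10752404 [ 12.5  52.4 -53. ]
```

```bash
python3 -c "
from h import *
goal(-63.8,12.3,31.3,89)"
```

```text
shift [  4.6   2.5 101.5] turn [-0.1  0.1 -0.1] F [ 0.2 -0.9  0.2] t 1.7
```

Emit:
move_arm:
  motion:
    - [4.5, 2.5, 15, 0, 0, 0, 0.05]
    - [4.5, 2.5, 40, 0, 0, 0, 0.05]
    - [4.5, 2.5, 65, 0, 0, 0, 0.05]
    - [4.5, 2.5, 85, 0, 0, 0, 0.05]
    - [4.5, 2.5, 85, 0, 0, 0, 0.05]

```text
clock: 2.33
tool_pos: [0.6359, -0.0853, 0.1039]
eef_rot: [0.64, 0.768, -0.001, -0.001]
contact_force: [0.6, -0.5, 0.3]
opening: 0.952
finger_force: 0.0
```

```bash
python3 -c "
from h import *
goal(-63.8,12.3,31.3,89);fingers(78.5)
s=snap('wrist','wr3');a=snap('top','top3')['frame'][110:275,240:400]
cv2.imwrite('pics/v3.png',np.hstack([cv2.resize(s['frame'],(400,250)),cv2.resize(a,(242,250))])[:,:,::-1])"
```

```text
shift [-1.4  0.4 14.9] turn [-0.2 -0.   0. ] F [ 0.6 -0.5  0.3] t 2.325
P [-103.7  -13.7] G [-21.7  36.2] z 0.1038942248927236
```

View pics/v3.png

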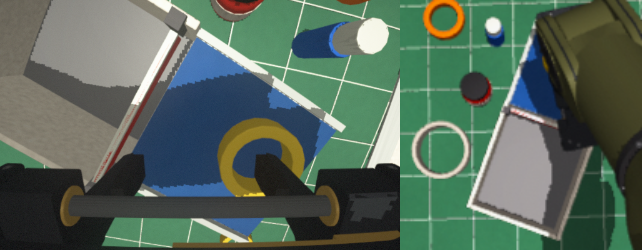

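The wrist view shows finger P over the hole, with its tip at about (265,165) and the hole around (262,157). Finger G is before the gate. I'll lower now.

Emit:
move_arm:
  motion:
    - [0, 0, 7, 0, 0, 0, 0.05]
    - [0, 0, 14, 0, 0, 0, 0.05]
    - [0, 0, 14, 0, 0, 0, 0.05]

```text
clock: 2.8
tool_pos: [0.637, -0.0848, 0.0912]
eef_rot: [0.64, 0.768, -0.0, -0.0]
contact_force: [-0.4, 0.3, -1.0]
opening: 0.954
finger_force: 0.0
```

```bash
python3 -c "
from h import *
fingers(78.5)
goal(-43.8,12.3,31.3,89)
goal(-23.8,12.3,31.3,89)
goal(6.2,11.3,31.3,89)
goal(56.2,9.3,31.3,89);goal(66.2,8.3,31.3,89)
goal(-63.8,22.3,31.3,89)"
```

```text
P [-104.6  -14.5] G [-22.6  35.4] z 0.09120797639952649
shift [  8.7 -17.8   2.2] turn [-0.1  0.   0.1] F [-0.4  0.3 -1. ] t 2.8
shift [ 19.1 -34.9   2.2] turn [-0.1  0.   0.1] F [-0.4  0.3 -1. ] t 2.8
shift [ 35.6 -60.    2.3] turn [-0.1  0.   0.1] F [-0.4  0.3 -1. ] t 2.8
shift [  63.3 -101.7    2.3] turn [-0.1  0.   0.1] F [-0.4  0.3 -1. ] t 2.8
shift [  69.4 -109.7    2.3] turn [-0.1  0.   0.1] F [-0.4  0.3 -1. ] t 2.8
shift [-10.2  -6.    2.2] turn [-0.1  0.   0.1] F [-0.4  0.3 -1. ] t 2.8
```

Emit:
move_arm:
  motion:
    - [4.2, -6.8, 1, 0, 0, 0, 0.05]
    - [8.3, -13.7, 2, 0, 0, 0, 0.05]
    - [12.5, -20.5, 2, 0, 0, 0, 0.05]
    - [16.6, -27.3, 2, 0, 0, 0, 0.05]
    - [20.8, -34.2, 2, 0, 0, 0, 0.05]

```text
clock: 3.42
tool_pos: [0.6004, -0.0698, 0.0901]
eef_rot: [0.64, 0.768, 0.001, 0.001]
contact_force: [3.5, 0.7, 0.9]
opening: 0.95
finger_force: 1.4
```

```bash
python3 -c "
from h import *
fingers(78.5)
goal(-23.8,12.3,31.3,89)
s=snap('wrist','wr4');b=snap('scene','sc4')['frame'][100:300,180:440]
cv2.imwrite('pics/v4.png',np.hstack([cv2.resize(s['frame'],(400,250)),cv2.resize(b,(390,250))])[:,:,::-1])"
```

```text
P [-64.9 -15.5] G [17.  34.5] z 0.09014000207917075
shift [-2.3 -1.6  1.1] turn [ 0.1 -0.   0.1] F [3.5 0.7 0.9] t 3.425
```

View pics/v4.png

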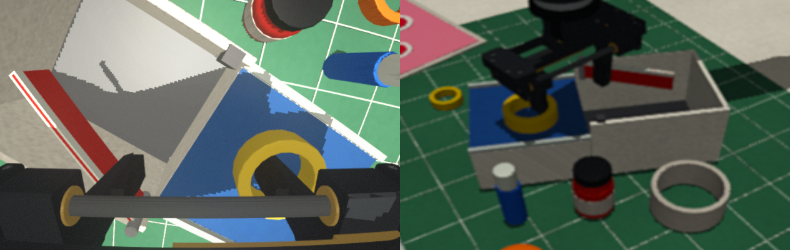

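The gate is well open, with its panel at about (70,130) in the wrist view. The roll is still on the deck at around (275,175), so I'll continue the push.

Emit:
move_arm:
  motion:
    - [4.2, -6.8, 0, 0, 0, 0, 0.05]
    - [8.0, -14, 0, 0, 0, 0, 0.05]
    - [11.8, -21, 0, 0, 0, 0, 0.05]
    - [16, -27.8, 0, 0, 0, 0, 0.05]
    - [20.2, -34.6, 0, 0, 0, 0, 0.05]

```text
clock: 4.15
tool_pos: [0.5616, -0.0567, 0.0897]
eef_rot: [0.64, 0.768, -0.0, -0.0]
contact_force: [1.5, 0.8, 1.3]
opening: 0.954
finger_force: 0.8
```

Emit:
move_arm:
  motion:
    - [4.2, -6.8, 0, 0, 0, 0, 0.05]
    - [8.0, -14, 0, 0, 0, 0, 0.05]
    - [11.8, -21, 0, 0, 0, 0, 0.05]

```text
clock: 4.53
tool_pos: [0.5387, -0.0489, 0.0896]
eef_rot: [0.64, 0.768, -0.0, -0.0]
contact_force: [0.5, 0.7, -0.8]
opening: 0.954
finger_force: 0.5
```

```bash
python3 -c "
from h import *
fingers(78.5)
goal(-23.8,12.3,31.3,89)
s=snap('wrist','wr5');b=snap('scene','sc5')['frame'][100:300,180:440]
cv2.imwrite('pics/v5.png',np.hstack([cv2.resize(s['frame'],(400,250)),cv2.resize(b,(390,250))])[:,:,::-1])"
```

```text
P [  0.1 -12.9] G [82.1 37.1] z 0.08960689661114708
shift [-33.9  55.3   0.6] turn [-0.   0.   0.1] F [ 0.5  0.7 -0.8] t 4.525
```

View pics/v5.png

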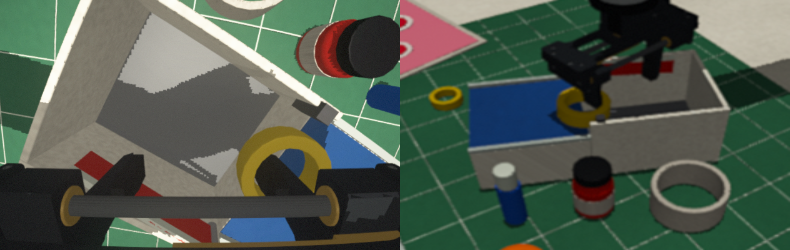

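The roll is at the deck edge and still upright, and the gate is held wide open. I'll make the final push, closing the fingers slightly so the pusher reaches further.

Emit:
move_arm:
  motion:
    - [4.0, -6.8, 0, 0, 0, 0, 0.08]
    - [7.8, -13.6, 0, 0, 0, 0, 0.12]
    - [11.5, -20, 0, 0, 0, 0, 0.16]
    - [12, -22, 0, 0, 0, 0, 0.2]
    - [12, -22, 0, 0, 0, 0, 0.2]

```text
clock: 5.25
tool_pos: [0.5155, -0.0412, 0.0897]
eef_rot: [0.64, 0.768, -0.0, -0.0]
contact_force: [-0.4, 0.4, 0.2]
opening: 0.8
finger_force: 0.3
```

```bash
python3 -c "
from h import *
fingers(65)
goal(-23.8,12.3,31.3,89)
s=snap('wrist','wr6');b=snap('scene','sc6')['frame'][100:300,180:440]
cv2.imwrite('pics/v6.png',np.hstack([cv2.resize(s['frame'],(400,250)),cv2.resize(b,(390,250))])[:,:,::-1])"
```

```text
P [30.3 -8.3] G [100.7  34.7] z 0.0897097054434714
shift [-45.7  76.7   0.7] turn [-0.   0.   0.1] F [-0.4  0.4  0.2] t 5.25
```

View pics/v6.png

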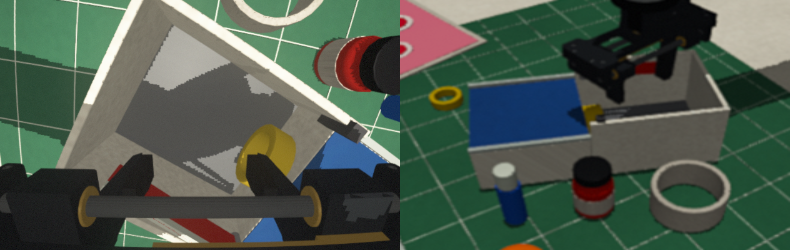

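The roll has dropped over the edge and looks tilted, at around (265,155) in the wrist view. I'll wait briefly and measure its height.

Emit:
move_arm:
  motion:
    - [0, 0, 0, 0, 0, 0, 0.2]
    - [0, 0, 0, 0, 0, 0, 0.2]

```text
clock: 5.6
tool_pos: [0.5159, -0.0412, 0.0897]
eef_rot: [0.64, 0.768, 0.0, 0.0]
contact_force: [-0.7, 0.9, 0.1]
opening: 0.797
finger_force: 0.3
```

```bash
cat > yl.py <<'E'
from h import *
import sys
c,q=np.cos(th),np.sin(th);M=np.array([[c,-q],[q,c]])
s=snap('wrist',sys.argv[1])
hsv=cv2.cvtColor(s['frame'],cv2.COLOR_RGB2HSV);m=cv2.inRange(hsv,(20,120,60),(35,255,255))
v,u=np.nonzero(m);pts=np.array([px(s,a,b) for a,b in zip(u[::7],v[::7])])
bb=np.c_[((pts[:,:2]-o)@M),pts[:,2]]*1e3
k=(abs(bb[:,1])<70)&(bb[:,0]>-160)&(bb[:,0]<160)
print(k.sum(),np.percentile(bb[k],[1,10,50,90,99],axis=0).round(0));fingers(65)
E
python3 yl.py wr7
```

```text
1209 [[ -9. -38.  12.]
 [ -2. -34.  17.]
 [ 13. -21.  69.]
 [104.  14. 181.]
 [116.  22. 182.]]
P [29.9 -8.4] G [100.4  34.6] z 0.08969665603393956
```

The roll is fully in the pit, with its top at about 72 mm, below the gate's lower edge at 84 mm. I'll lift straight up to release the gate.

Emit:
move_arm:
  motion:
    - [0, 0, -25, 0, 0, 0, 0.2]
    - [0, 0, -65, 0, 0, 0, 0.2]
    - [0, 0, -110, 0, 0, 0, 0.2]
    - [0, 0, -130, 0, 0, 0, 0.2]
    - [0, 0, -130, 0, 0, 0, 0.2]

```text
clock: 6.28
tool_pos: [0.5166, -0.0415, 0.2209]
eef_rot: [0.64, 0.768, 0.001, 0.001]
contact_force: [0.5, -0.2, -0.5]
opening: 0.799
finger_force: 0.0
```

Emit:
move_arm:
  motion:
    - [0, 0, 0, 0, 0, 0, 0.2]
    - [0, 0, 0, 0, 0, 0, 0.2]
    - [0, 0, 0, 0, 0, 0, 0.2]
    - [0, 0, 0, 0, 0, 0, 0.2]
    - [0, 0, 0, 0, 0, 0, 0.2]

```text
clock: 6.9
tool_pos: [0.5157, -0.0411, 0.2196]
eef_rot: [0.64, 0.768, -0.0, -0.0]
contact_force: [-0.1, -0.2, -0.2]
opening: 0.799
finger_force: 0.0
```

```bash
python3 yl.py wr8; python3 -c "
from h import *
s=load('wr8');b=snap('scene','sc8')['frame'][100:300,180:440]
cv2.imwrite('pics/v8.png',np.hstack([cv2.resize(s['frame'],(400,250)),cv2.resize(b,(390,250))])[:,:,::-1])"
```

```text
951 [[ -7. -37.  15.]
 [  2. -33.  42.]
 [ 38. -13. 303.]
 [112.  13. 311.]
 [116.  21. 312.]]
P [30.1 -8.4] G [100.5  34.6] z 0.2196167129020737
```

View pics/v8.png

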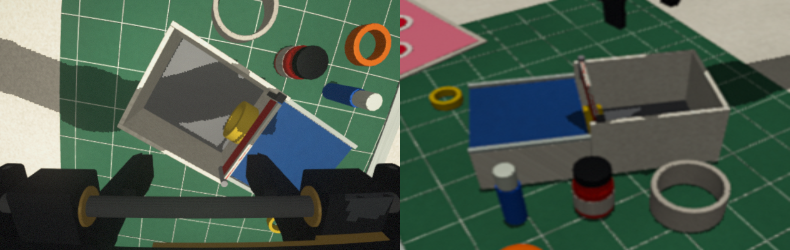

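The gate is shut, with its panel at about (250,140). The roll rests in the pit below it at about (238,122), and the other objects are in place. Handing in.

```bash
python3 -c "
from plant import finish_job
print(finish_job())"
```

```text
the job is handed in; nothing more can be done
None
```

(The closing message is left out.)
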